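# Snap a cell into a spring-contact cell holder

### The job

Load the longer of the two bare cells into the cell holder: bring its flat end down against the spring contact first, push the spring back, then press the button end down past the lip until the cell lies flat in the cradle with its button caught under the lip. Work gently, by feel, and leave the shorter cell in its rest.

Things in the scene. Friction and masses are not known exactly. Their poses are not given: they have to be found in the camera images.
- cell: Longer cell: plain grey cylinder, 26 mm diameter, 65 mm long over all (can 61, then a steel button 10 mm in diameter, 4 mm long), about 85 g. Lies level in a black V rest, axis 30 mm above the worktop; the V stays within 12 mm of the axis plane, the rest's foot (44 mm wide) is 5 mm high: fingers can straddle the cell. Origin on the axis at half length; x points from flat end to button end.
- cell_button_end (a point): Tip of the longer cell's button, on the axis: 32.5 mm along the cell's +x from its origin.
- cell_flat_end (a point): Centre of the longer cell's flat end face: 32.5 mm along the cell's -x from its origin.
- short_cell: Shorter cell, 26 mm in diameter, 45 mm long over all, in the other rest; to be left alone. Origin on the axis at half length; x towards its button.
- cell_holder: Fixed aluminium rail plate 160 x 64 x 8 mm carrying a black carriage. Origin on the worktop under mid-cradle; x from spring contact to lip, y across, z up. The carriage (cradle, spring and lip in one piece) is clamped anywhere within 12 mm either way along x of its mid position; this is NOT measured (find it by touch) and does not shift. Over 35 N in all between cell and holder does damage.
- holder_cradle (a point): Point fixed on the rail plate, 40 mm above the worktop: centre of a seated cell (axis along the holder's x) if the carriage is in mid position; flat end then at x = -32.5, button tip at +32.5 mm on the end wall. A V of two strips within 12 mm of y = 0 carries the cell from below, so fingers can straddle it; the carriage foot beside it is 58 mm wide, its top 13 mm above the worktop.
- holder_spring (a point): Point fixed on the rail plate: tip of the free spring contact (brass ball end, 6 mm radius) for mid carriage, at x = -28, y = 0, z = 40 mm of the holder. It yields along -x: 2 N at first, 0.6 N more per mm; hard stop after 11 mm. Its housing spans x = -63 to -45, |y| < 15, z up to 47 mm. The flat end must go about 8 mm back from the free tip to let the button pass the lip.
- holder_lip (a point): Nose of the steel lip for mid carriage, fixed on the rail plate: x = 29, y = 0, z = 47.5 mm of the holder. From the nose a short steep lead-in rises to x = 30, z = 50; level top and end wall to x = 39.5, 49.5 mm high. A button that lands on this top is not back far enough: do not force it. Under the nose the cell springs forward and is held. Side cheeks: x = 20 to 33, |y| > 14, up to z = 44.
Not all that is in view belongs to the job. What is shaped like the cell but blue is not meant.

How it is judged (in metres and radians):
On the way:
1. the cell's flat end is down at the spring end of the cradle and bears on the holder while its button end is still raised (z of cell_flat_end in the frame of cell_holder below 0.05 m and x of cell_flat_end in the frame of cell_holder below -0.011 m and z of cell_button_end in the frame of cell_holder above 0.047 m and x of cell_button_end in the frame of cell_holder above 0.01 m and contact force between cell and cell_holder above 1.5 N), for 0.1 s.
At the end, for the whole second after the job is handed in: The longer cell is at rest in the cradle, button towards the lip: both end centres 40 mm (+-2.5) above the worktop and within 3 mm of the cradle's middle line, button tip at 18 to 47 mm along the holder's x, so it is held under the lip between spring and end wall (z of cell_flat_end in the frame of cell_holder between 0.0375 and 0.0425 m and z of cell_button_end in the frame of cell_holder between 0.0375 and 0.0425 m and y of cell_flat_end in the frame of cell_holder between -0.003 and 0.003 m and y of cell_button_end in the frame of cell_holder between -0.003 and 0.003 m and x of cell_button_end in the frame of cell_holder between 0.018 and 0.047 m and linear speed of cell below 0.01 m/s); the robot touches nothing.
It fails at once if the cell was forced against the holder with more than 35 N (contact force between cell and cell_holder above 35 N).
It fails at once if the shorter cell was moved more than 15 mm (distance of short_cell from where it was at the start of the episode above 0.015 m).
It also fails if it takes over 45 s, if anything falls off the work surface, if the arm or the gripper's body presses on something with over 40 N, if the wrist force passes 120 N, or if a joint passes its speed limit or range.

### The arm

A 7-joint arm with a two-finger parallel gripper is mounted at the origin on a cart in front of the work surface, level with it; the furniture and walls round the work are solid. World frame = base frame: x ahead of the robot, y to its left, z up, the work surface at z = 0. Lengths are in m, angles in degrees, forces in N, time in s.
With the tool pointing down it reaches from about 0.425 to 0.875 m from the base axis. Payload 4.7 kg.
Tool frame: the origin (TCP) lies between the finger pads; the fingertips stand 8 mm ahead of it and the grasp point (between the pads) lies 11 mm behind it; x points along the fingers, z is the direction in which the jaws open and shut, and the axes are right-handed (so a half turn about x gives the same grasp; the last joint's range is limited). The gripper opens to 87 mm and grips with 3 to 60 N. Pads are 19 mm wide; open, the fingers measure 117 mm over their backs; the gripper's body (75 mm by 190 mm) begins 51 mm behind the grasp point.
Start: joints at [76.553, 18.392, -4.016, 83.108, 1.295, 78.541, -3.26], TCP at [0.16, -0.63, 0.231] pointing down, gripper open.
Joint ranges: [-163.93, 163.93], [-17.29, 119.83], [-79.2, 71.16], [3.27, 140.29], [-89.18, 269.18], [5.43, 117.66], [-154.24, 154.24]. Speed limits (degrees/s): [147.25, 147.25, 180, 180, 180, 180, 180].

### API

Orientations are given as [roll, pitch, yaw] about the fixed x, y, z axes, in that order (R = Rz(yaw) Ry(pitch) Rx(roll)).
In Python, from cell import telemetry, vision, sign_off gives the robot as it stands. The module is installed in compiled form; this text tells all that it offers.
- The arm moves only by the tool drive_tool, never from a script. Its arguments are lists of equal length, an entry for each row: "offset": the shift along the tool's x, y, z in m, a list of three; "angular": the turn, a rotation vector about the tool's x, y, z in rad, a list of three. A call has 1 to 10 rows; each row is the pose to reach, as a shift and turn from the pose measured when the call began, along the tool's axes at that moment; what a row does not reach only later rows make up. A row lasts 1/8 s, in which the tool goes at most 62.5 mm and 10.7 degrees, less where a joint would pass 70% of its speed; a pose out of reach is approached as far as the arm can. A call with a gripper value outside its range is refused whole. "fingers" is the closure, from -1 (fully open) to 1 (shut), set as the call begins (left out, the last holds). The fingers move at their own pace and stop on an object; "squeeze" is the grip in N (left out, the last holds). Time passes only in rows, so rows that repeat a pose let the fingers close. It gives the time, the measured TCP pose, the force and the opening at its end, in the units of the state.
- telemetry.get_obs(): the state, without advancing time (a new reading comes with each control period).
- vision.read_camera(name): name is "side" or "top"; returns a dict with "pixels" (420x560x3 uint8, red, green, blue), "intrinsics" (3x3 intrinsics, pixels), "distortion" ([k1, k2, p1, p2, k3] as OpenCV has them; the pictures are not rectified), "world_from_camera" (4x4, takes a point from camera to world coordinates). Camera axes: x right, y up, looking along -z (the intrinsics and any distortion apply to the point x, -y, -z); pixel columns grow to the right and rows downward; lengths in m; the calibration is good to about 2 mm. A picture is of the moment at which its call begins. There is no depth.
- sign_off(): hands the job in, once; it reports no verdict.
The state is a dict: "time_s": time; "qpos": joint angles; "joint_velocities": joint speeds; "effort": joint torques, N m; "tool_pos": TCP position; "tool_rot": TCP orientation; "force": force on the tool from outside, world axes, zero at the start; "wrist_torque": the same for the moment, N m; "grip_width": finger opening in m.
Only numpy, scipy, OpenCV 4.12 (cv2) and the standard library are available. Lean on these libraries where they do the work, as an engineer would, in place of code of your own. Each camera call takes 0.05 s, during which the arm holds its last target.

## Working session

There is one attempt and no reset: what is moved stays moved. The work goes in short steps, Python scripts to look and compute and a tool call to move; the robot and the scene stay as the last step left them, time stands still between calls to the robot, and variables do not carry over. Pictures are saved under pics/ and viewed, and the job is handed in when it is done.

Besides the shell and the picture viewer there is one more tool, called after ">>>" as name(argument=value, ...) on one line, values as JSON. drive_tool: Moves the arm, as the interface text tells. Its arguments: {"type":"object","properties":{"offset":{"type":"array"},"angular":{"type":"array"},"fingers":{"type":"number"},"squeeze":{"type":"number"}},"required":["offset","angular"]}

```bash
mkdir -p pics
python3 - <<'E'
from cell import telemetry, vision
import cv2,numpy as np
o=telemetry.get_obs()
for k,v in o.items(): print(k,np.round(v,4))
for n in("top","side"):
    d=vision.read_camera(n); cv2.imwrite(f"pics/{n}0.png",d["pixels"][:,:,::-1])
    np.savez(f"{n}0.npz",**d)
    print(n,d["intrinsics"],d["distortion"],np.round(d["world_from_camera"],4))
E
```

```text
time_s 0.0
qpos [76.5526 18.4388 -4.0158 83.1713  1.2962 78.5397 -3.2604]
joint_velocities [-0.0637  0.0071  0.037  -0.0376 -0.2064 -0.0043 -0.0076]
effort [ 3.00000e-04 -4.91281e+01 -4.03900e-01 -3.12524e+01 -6.40000e-02
  4.38000e-02  2.00000e-04]
tool_pos [ 0.1599 -0.6295  0.2295]
tool_rot [-176.3598   89.8953  107.8973]
force [ 0.6193  0.1678 -0.4443]
wrist_torque [-0.0194 -0.0021 -0.0537]
grip_width 0.0871
top [[473.41766865   0.         277.59995194]
 [  0.         473.41766865 207.75619669]
 [  0.           0.           1.        ]] [-0.02128282  0.          0.          0.          0.        ] [[-0.0062  0.9935 -0.1137  0.4348]
 [-1.     -0.0069 -0.0053  0.0615]
 [-0.006   0.1137  0.9935  0.9553]
 [ 0.      0.      0.      1.    ]]
side [[465.23054157   0.         280.01377882]
 [  0.         465.23054157 215.17282293]
 [  0.           0.           1.        ]] [-0.12121981  0.          0.          0.          0.        ] [[ 0.9703  0.1154 -0.2128  0.356 ]
 [-0.2417  0.4098 -0.8796 -0.7054]
 [-0.0143  0.9048  0.4255  0.4497]
 [ 0.      0.      0.      1.    ]]
```

View pics/top0.png

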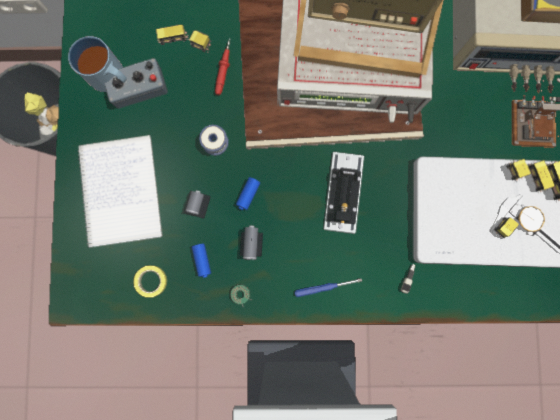

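View pics/side0.png

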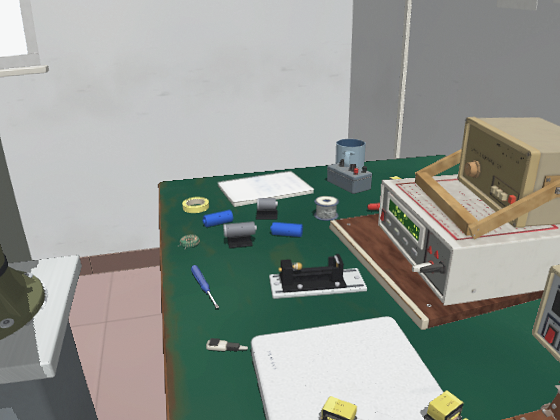

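Run:
```python
import cv2,numpy as np
t=cv2.imread("pics/top0.png");s=cv2.imread("pics/side0.png")
a=cv2.resize(t[170:280,170:280],None,fx=5,fy=5,interpolation=cv2.INTER_CUBIC)
cv2.imwrite("pics/t_cells.png",a)
a=cv2.resize(t[145:240,300:390],None,fx=6,fy=6,interpolation=cv2.INTER_CUBIC)
cv2.imwrite("pics/t_hold.png",a)
a=cv2.resize(s[190:305,190:390],None,fx=4,fy=4,interpolation=cv2.INTER_CUBIC)
cv2.imwrite("pics/s_all.png",a)
```

```text
(no output)
```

View pics/t_cells.png

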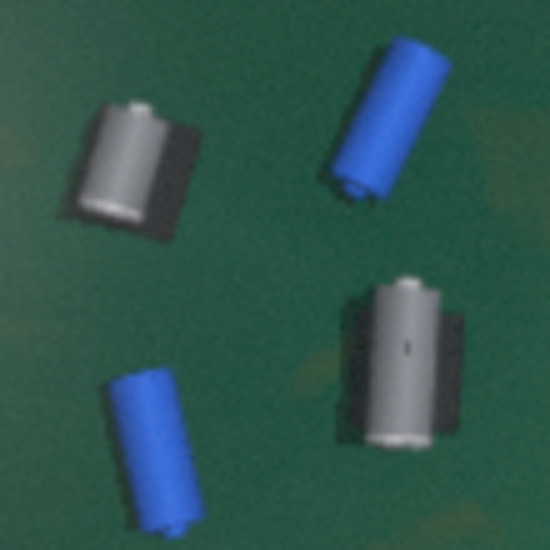

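View pics/t_hold.png

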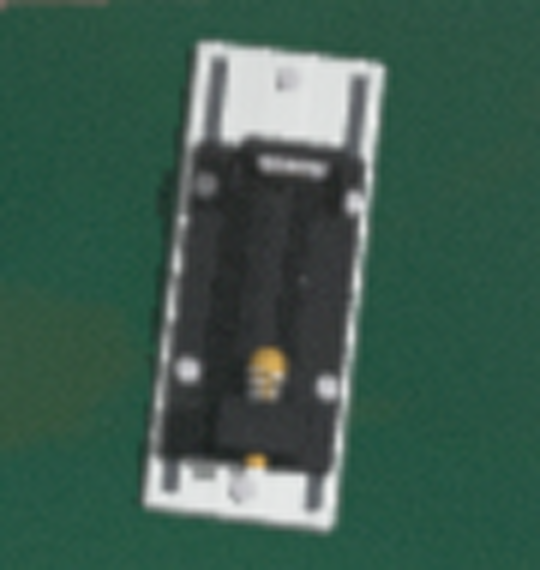

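View pics/s_all.png

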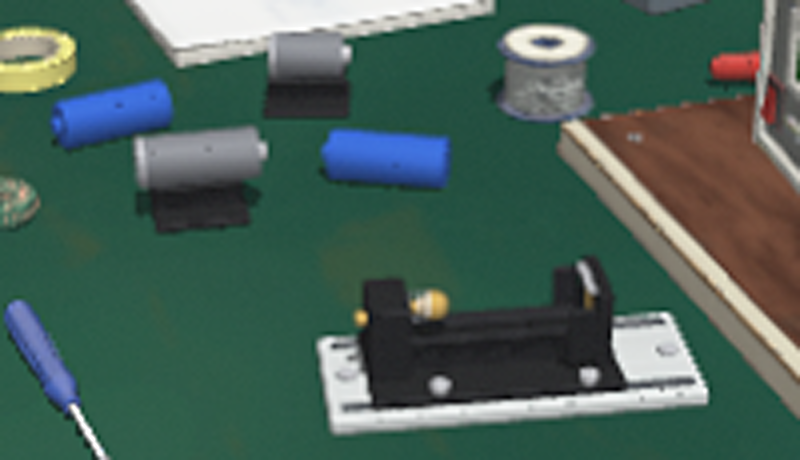

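```bash
cat > h.py <<'E'
import numpy as np,cv2
from scipy.spatial.transform import Rotation as R
cams={n:np.load(f"{n}0.npz") for n in("top","side")}
def ray(n,uv):
    c=cams[n];p=cv2.undistortPoints(np.array([[uv]],float),c["intrinsics"],c["distortion"])[0,0]
    T=c["world_from_camera"];return T[:3,3],T[:3,:3]@np.array([p[0],-p[1],-1])
def onz(n,uv,z):
    o,d=ray(n,uv);return o+d*(z-o[2])/d[2]
def proj(n,P):
    c=cams[n];T=c["world_from_camera"];q=(np.atleast_2d(P)-T[:3,3])@T[:3,:3];q=q*[1,-1,-1]
    return cv2.projectPoints(q,np.zeros(3),np.zeros(3),c["intrinsics"],c["distortion"])[0][:,0]
def tri(a,b):
    o1,d1=ray("top",a);o2,d2=ray("side",b)
    A=np.c_[d1,-d2];s=np.linalg.lstsq(A,o2-o1,rcond=None)[0]
    p,q=o1+s[0]*d1,o2+s[1]*d2
    return (p+q)/2,np.linalg.norm(p-q)
E
python3 - <<'E'
from h import *
np.set_printoptions(precision=4,suppress=True)
H=lambda x,y:((x+.5)/6+300-.5,(y+.5)/6+145-.5)
C=lambda x,y:((x+.5)/5+170-.5,(y+.5)/5+170-.5)
S=lambda x,y:((x+.5)/4+190-.5,(y+.5)/4+190-.5)
P=[onz("top",H(*p),.008) for p in((200,42),(383,65),(146,505),(333,527))]
print(np.array(P)); 
TL,TR,BL,BR=P
print("w",np.linalg.norm(TL-TR),np.linalg.norm(BL-BR),"l",np.linalg.norm(TL-BL),np.linalg.norm(TR-BR),"ctr",sum(P)/4)
d=(TL+TR-BL-BR);print("yaw",np.degrees(np.arctan2(d[1],d[0])), np.degrees([np.arctan2(*(TL-BL)[1::-1]),np.arctan2(*(TR-BR)[1::-1])]))
for p in((320,342),(335,432),(706,400),(668,314)): print("side",onz("side",S(*p),.008))
b=onz("top",C(408,280),.03);f=onz("top",C(399,445),.03)
print("cell",b,f,np.linalg.norm(b-f),(b+f)/2,np.degrees(np.arctan2(*(b-f)[1::-1])))
print("side tip",onz("side",S(267,149),.03), tri(C(408,280),S(267,149)))
b=onz("top",C(141,105),.03);f=onz("top",C(113,212),.03);print("short",b,f,np.linalg.norm(b-f))
print("spring ball",tri(H(268,362),S(436,304)))
o=[176.36,89.8953,107.8973]
print(R.from_euler('xyz',[-176.3598,89.8953,107.8973],degrees=True).as_matrix())
E
```

```text
[[ 0.6579 -0.0471  0.008 ]
 [ 0.6495 -0.1092  0.008 ]
 [ 0.5003 -0.026   0.008 ]
 [ 0.4925 -0.0882  0.008 ]]
w 0.0626177328413866 0.06273371563845997 l 0.15902815269229983 0.1583770172152828 ctr [ 0.575  -0.0676  0.008 ]
yaw -7.615407987014366 [-7.6359 -7.5948]
side [ 0.4996 -0.0274  0.008 ]
side [ 0.4904 -0.0951  0.008 ]
side [ 0.6447 -0.1141  0.008 ]
side [ 0.6554 -0.0465  0.008 ]
cell [0.5059 0.1184 0.03  ] [0.4416 0.1219 0.03  ] 0.06440011481332532 [0.4737 0.1201 0.03  ] -3.1204640126041556
side tip [0.5066 0.1213 0.03  ] (array([0.5059, 0.1183, 0.0315]), np.float64(0.0003159579521359956))
short [0.576  0.2241 0.03  ] [0.5335 0.2346 0.03  ] 0.04378511884057642
spring ball (array([ 0.5431, -0.063 ,  0.0416]), np.float64(0.0018619834099377981))
[[-0.0006  0.9692  0.2463]
 [ 0.0017  0.2463 -0.9692]
 [-1.     -0.0001 -0.0018]]
```

```bash
cat >> h.py <<'E'
np.set_printoptions(precision=4,suppress=True)
def Rtool(yaw,tilt):  # tilt>0 raises cell +x
    c=(R.from_euler('z',yaw,degrees=True)*R.from_euler('y',-tilt,degrees=True)).as_matrix()
    return np.c_[-c[:,2],c[:,0],-c[:,1]]
def plan(wps,obs=None):
    """wps: (pos of GRASP point, yaw, tilt)"""
    from cell import telemetry
    o=telemetry.get_obs();p0=np.array(o["tool_pos"]);R0=R.from_euler('xyz',o["tool_rot"],degrees=True)
    print("t",round(o["time_s"],2),"tcp",p0,"grasp",p0-.011*R0.as_matrix()[:,0],"F",np.array(o["force"]),"w",o["grip_width"])
    for g,y,t in wps:
        Rt=Rtool(y,t);tcp=np.array(g)+.011*Rt[:,0]
        print("off",(R0.inv().apply(tcp-p0)).round(4).tolist(),"ang",(R0.inv()*R.from_matrix(Rt)).as_rotvec().round(4).tolist())
E
python3 - <<'E'
from h import *
plan([((.45,-.35,.24),-3.1,0),((.4737,.1201,.14),-3.1,0),((.4737,.1201,.03),-3.1,0)])
# carriage check
H=lambda x,y:((x+.5)/6+300-.5,(y+.5)/6+145-.5)
th=np.radians(-7.6);ux=np.array([np.cos(th),np.sin(th)]);uy=np.array([-ux[1],ux[0]]);c=np.array([.5745,-.0685])
for nm,p,z in(("ball",(268,362),.041),("liptop",(292,165),.0497),("hous front top L",(222,400),.047),("housR",(335,412),.047),("plate ctr",(268,280),.008)):
    q=onz("top",H(*p),z)[:2]-c;print(nm,q@ux,q@uy)
E
```

```text
t 0.1 tcp [ 0.1599 -0.6295  0.2296] grasp [ 0.1599 -0.6296  0.2406] F [-0.1285 -0.2916  0.1344] w 0.08692185188419294
off [0.0009, 0.35, -0.1995] ang [0.3029, -0.0017, 0.0004]
off [0.1016, 0.4888, -0.6491] ang [0.3029, -0.0017, 0.0004]
off [0.2116, 0.4888, -0.6489] ang [0.3029, -0.0017, 0.0004]
ball -0.030793739937677544 0.0011615117046293827
liptop 0.032820169876757135 0.0015569720206277573
hous front top L -0.04569722320466205 0.015191915481919503
housR -0.04499753806219496 -0.021264690476007164
plate ctr 0.0013708863108483087 0.00028291869289660907
```

>>> drive_tool(offset=[[0,0.35,-0.2],[0,0.35,-0.2],[0,0.35,-0.2],[0,0.35,-0.2],[0,0.35,-0.2],[0,0.35,-0.2],[0.03,0.4,-0.3],[0.06,0.44,-0.4],[0.08,0.47,-0.5],[0.1,0.4888,-0.649]], angular=[[0.05,0,0],[0.1,0,0],[0.15,0,0],[0.2,0,0],[0.25,0,0],[0.303,0,0],[0.303,0,0],[0.303,0,0],[0.303,0,0],[0.303,0,0]], fingers=-1)

```text
time_s: 1.35
tool_pos: [0.4708, -0.128, 0.1754]
tool_rot: [-154.4, 89.9, 112.5]
force: [1.1, -0.5, -1.0]
grip_width: 0.087
```

Run:
```python
from h import *
plan([((.4737,.1201,.14),-3.1,0),((.4737,.1201,.06),-3.1,0),((.4737,.1201,.03),-3.1,0)])
```

```text
t 1.35 tcp [ 0.4708 -0.128   0.1754] grasp [ 0.4708 -0.1281  0.1864] F [ 1.146  -0.452  -1.0085] w 0.08704932074287718
off [0.0469, -0.0104, -0.2478] ang [0.0003, -0.0021, 0.001]
off [0.1269, -0.0103, -0.2477] ang [0.0003, -0.0021, 0.001]
off [0.1569, -0.0103, -0.2476] ang [0.0003, -0.0021, 0.001]
```

>>> drive_tool(offset=[[0.02,-0.005,-0.0625],[0.03,-0.01,-0.125],[0.047,-0.0104,-0.1875],[0.047,-0.0104,-0.2478],[0.047,-0.0104,-0.2478],[0.047,-0.0104,-0.2478],[0.047,-0.0104,-0.2478]], angular=[[0,-0.002,0.001],[0,-0.002,0.001],[0,-0.002,0.001],[0,-0.002,0.001],[0,-0.002,0.001],[0,-0.002,0.001],[0,-0.002,0.001]])

```text
time_s: 2.22
tool_pos: [0.4738, 0.1181, 0.1286]
tool_rot: [-25.4, 89.9, -118.6]
force: [-0.3, -0.6, -0.4]
grip_width: 0.0872
```

Run:
```python
from h import *
from cell import vision
plan([((.4737,.1201,.06),-3.1,0),((.4737,.1201,.03),-3.1,0)])
for n in("top","side"):
    cv2.imwrite(f"pics/{n}1.png",vision.read_camera(n)["pixels"][:,:,::-1])
t=cv2.imread("pics/top1.png")[170:310,150:350];s=cv2.imread("pics/side1.png")[130:270,160:360]
cv2.imwrite("pics/m1.png",np.vstack([cv2.resize(x,None,fx=2.1,fy=2.1,interpolation=2) for x in(t,s)]))
```

```text
t 2.23 tcp [0.4738 0.1181 0.1286] grasp [0.4738 0.1181 0.1396] F [-0.2816 -0.607  -0.422 ] w 0.08719196082756735
off [0.0796, -0.0002, -0.0021] ang [-0.0025, 0.0009, 0.0004]
off [0.1096, -0.0002, -0.0021] ang [-0.0025, 0.0009, 0.0004]
```

View pics/m1.png

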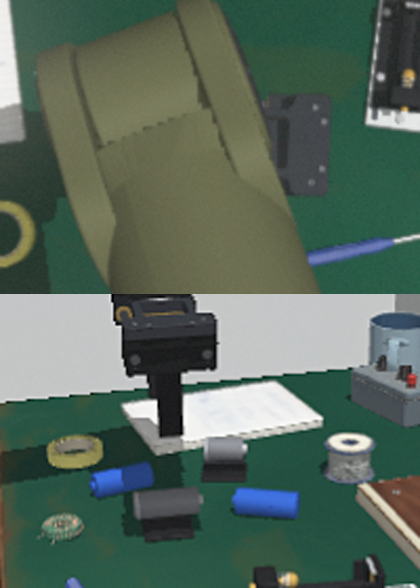

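The long grey cell (lower-left, with the button to the right) is straight under the open jaws, and nothing else is in the way.

>>> drive_tool(offset=[[0.05,0,-0.0015],[0.09,0,-0.0015],[0.1095,0,-0.0015],[0.1095,0,-0.0015],[0.1095,0,-0.0015]], angular=[[-0.002,0.001,0],[-0.002,0.001,0],[-0.002,0.001,0],[-0.002,0.001,0],[-0.002,0.001,0]])

```text
time_s: 2.95
tool_pos: [0.4749, 0.1193, 0.0202]
tool_rot: [111.5, 89.9, 18.3]
force: [0.1, 0.2, -0.3]
grip_width: 0.0872
```

Run:
```python
from h import *
from cell import vision
plan([((.4737,.1195,.03),-3.1,0)])
cv2.imwrite(f"pics/side2.png",vision.read_camera("side")["pixels"][:,:,::-1])
s=cv2.imread("pics/side2.png")[170:270,190:310]
cv2.imwrite("pics/m2.png",cv2.resize(s,None,fx=5,fy=5,interpolation=2))
```

```text
t 2.95 tcp [0.4749 0.1193 0.0202] grasp [0.4749 0.1193 0.0312] F [ 0.1411  0.1788 -0.3188] w 0.08724929517075632
off [0.0012, -0.0013, -0.0001] ang [-0.0018, -0.0006, -0.0015]
```

View pics/m2.png

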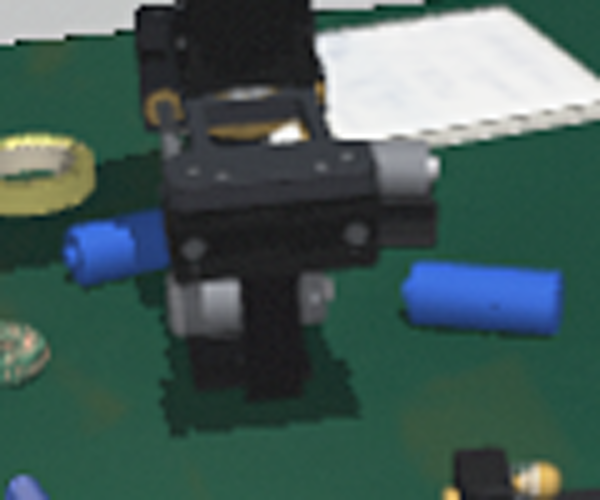

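The fingers straddle the long cell near its middle. Closing now.

>>> drive_tool(offset=[[0.001,-0.001,0],[0.001,-0.001,0],[0.001,-0.001,0],[0.001,-0.001,0],[0.001,-0.001,0],[0.001,-0.001,0],[0.001,-0.001,0],[0.001,-0.001,0]], angular=[[0,0,0],[0,0,0],[0,0,0],[0,0,0],[0,0,0],[0,0,0],[0,0,0],[0,0,0]], fingers=1, squeeze=25)

```text
time_s: 4.0
tool_pos: [0.4744, 0.1221, 0.02]
tool_rot: [141.8, 89.7, 48.6]
force: [-1.0, 4.9, 0.9]
grip_width: 0.0253
```

Run:
```python
from h import *
plan([((.4737,.1195,.03),-3.1,0)])
```

```text
t 4.0 tcp [0.4744 0.1221 0.02  ] grasp [0.4744 0.1221 0.031 ] F [-0.9515  4.8625  0.9325] w 0.0253212961677672
off [0.001, -0.0006, 0.0027] ang [-0.0004, -0.0039, -0.0031]
```

```bash
cat >> h.py <<'E'
HC=np.array([.5745,-.068]);HY=-7.6;GO=.0332
def flat2grasp(xf,zf,tilt,yf=0,go=None):
    th=np.radians(HY);ux=np.array([np.cos(th),np.sin(th),0]);uy=np.array([-ux[1],ux[0],0])
    cx=-0+Rtool(HY,tilt)[:,1]
    return np.r_[HC,0]+ux*xf+uy*yf+np.array([0,0,zf])+cx*(GO if go is None else go)
def state():
    from cell import telemetry
    o=telemetry.get_obs();Rm=R.from_euler('xyz',o["tool_rot"],degrees=True).as_matrix()
    g=np.array(o["tool_pos"])-.011*Rm[:,0];cx=Rm[:,1];f=g-GO*cx;b=f+.065*cx
    th=np.radians(HY);M=np.array([[np.cos(th),-np.sin(th),0],[np.sin(th),np.cos(th),0],[0,0,1]])
    h=lambda p:((p-np.r_[HC,0])@M*1000).round(1)
    print("t",round(o["time_s"],2),"grasp",h(g),"flat",h(f),"btn",h(b),"tilt",np.degrees(np.arcsin(cx[2])).round(2),"yaw",np.degrees(np.arctan2(cx[1],cx[0])).round(2),"Fh",(np.array(o["force"])@M).round(2),"Mh",(np.array(o["wrist_torque"])@M).round(2),"w",round(o["grip_width"],4))
E
python3 - <<'E'
from h import *
state()
plan([((.4744,.1221,.12),-3.1,0),(flat2grasp(-.017,.08,25),HY,25),(flat2grasp(-.017,.055,25),HY,25)])
E
```

```text
t 4.0 grasp [-124.4  175.2   31. ] flat [-157.5  172.6   30.9] btn [-92.7 177.7  31.1] tilt 0.18 yaw -3.12 Fh [-1.59  4.69  0.93] Mh [ 1.12  0.39 -0.  ] w 0.0253
t 4.0 tcp [0.4744 0.1221 0.02  ] grasp [0.4744 0.1221 0.031 ] F [-0.9515  4.8625  0.9325] w 0.0253212961677672
off [-0.089, 0.0003, -0.0003] ang [-0.0004, -0.0039, -0.0031]
off [-0.0644, 0.1282, 0.1855] ang [0.076, -0.021, 0.4332]
off [-0.0394, 0.1281, 0.1856] ang [0.076, -0.021, 0.4332]
```

>>> drive_tool(offset=[[-0.03,0,0],[-0.08,0,0],[-0.09,0.03,0.05],[-0.09,0.07,0.1],[-0.085,0.1,0.15],[-0.075,0.1282,0.1855],[-0.0644,0.1282,0.1855],[-0.0644,0.1282,0.1855],[-0.0644,0.1282,0.1855]], angular=[[0,0,0],[0,0,0],[0.02,0,0.1],[0.04,-0.01,0.2],[0.06,-0.02,0.3],[0.076,-0.021,0.433],[0.076,-0.021,0.433],[0.076,-0.021,0.433],[0.076,-0.021,0.433]])

```text
time_s: 5.12
tool_pos: [0.5928, -0.0686, 0.0847]
tool_rot: [90.0, 65.0, -7.4]
force: [0.8, 0.4, -0.6]
grip_width: 0.0255
```

Run:
```python
from h import *
from cell import vision
state()
plan([(flat2grasp(-.017,.08,25),HY,25),(flat2grasp(-.017,.055,25),HY,25)])
for n in("top","side"):
    cv2.imwrite(f"pics/{n}3.png",vision.read_camera(n)["pixels"][:,:,::-1])
t=cv2.imread("pics/top3.png")[130:260,260:410];s=cv2.imread("pics/side3.png")[190:310,240:390]
cv2.imwrite("pics/m3t.png",cv2.resize(t,None,fx=4,fy=4,interpolation=2))
cv2.imwrite("pics/m3.png",cv2.resize(s,None,fx=5,fy=5,interpolation=2))
```

```text
t 5.12 grasp [13.6  1.8 94.7] flat [-16.5   1.7  80.6] btn [ 42.4   1.8 108.1] tilt 25.02 yaw -7.46 Fh [ 0.71  0.55 -0.58] Mh [ 0.07  0.58 -0.  ] w 0.0255
t 5.12 tcp [ 0.5928 -0.0686  0.0847] grasp [ 0.5882 -0.068   0.0947] F [ 0.7797  0.4477 -0.5835] w 0.025518627499642364
off [0.0004, -0.0007, 0.0018] ang [0.0022, -0.0014, -0.0003]
off [0.023, -0.0113, 0.0018] ang [0.0022, -0.0014, -0.0003]
```

View pics/m3.png

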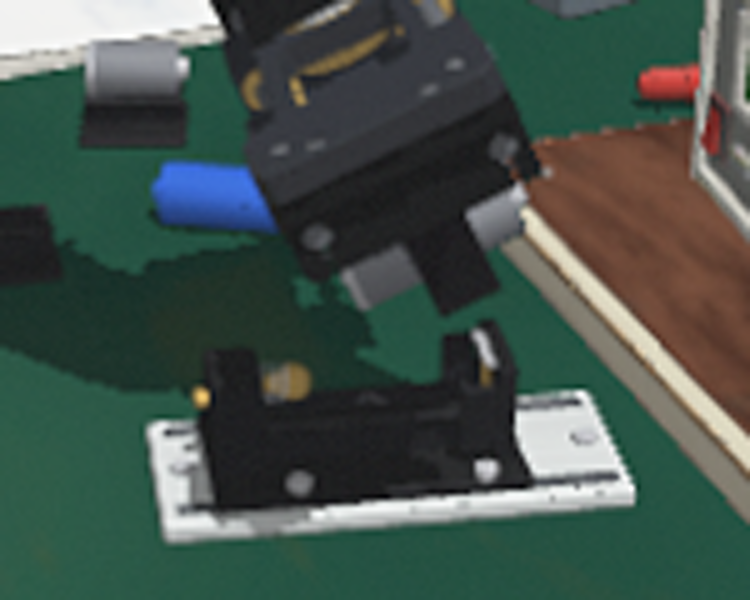

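View pics/m3t.png

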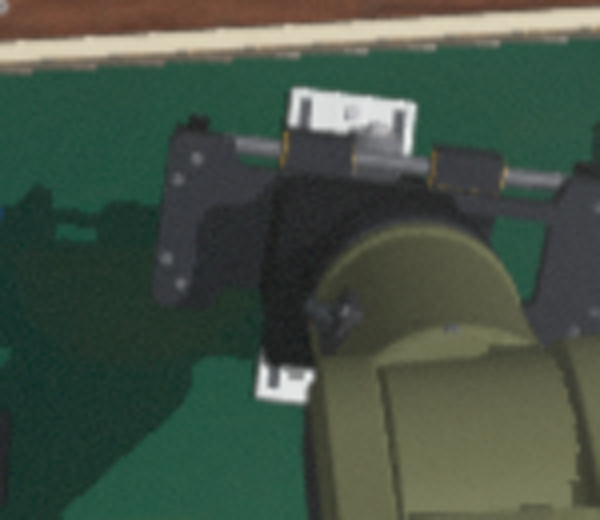

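Run:
```python
from h import *
th=np.radians(HY);M=np.array([[np.cos(th),-np.sin(th),0],[np.sin(th),np.cos(th),0],[0,0,1]])
w=lambda p:M@(np.array(p)/1000)+np.r_[HC,0]
for nm,p in(("btn",(42.4,1.8,108.1)),("flat",(-16.5,1.7,80.6)),("flat low",(-16.5+5.5,1.7,80.6-11.8))):
    P=w(p);a=proj("side",P)[0];b=proj("top",P)[0]
    print(nm,"side crop",(a-[240,190]+.5)*5,"top crop",(b-[260,130]+.5)*4)
t=cv2.imread("pics/top3.png")[145:185,320:380]
cv2.imwrite("pics/m3u.png",cv2.resize(t,None,fx=12,fy=12,interpolation=2))
for nm,p in(("btn",(42.4,1.8,108.1)),("can end",(42.4-3.6,1.8,108.1-1.7)),("can endtop",(42.4-3.6-5.5,1.8,108.1-1.7+11.8))):
    print(nm,(proj("top",w(p))[0]-[320,145]+.5)*12)
```

```text
btn side crop [523.1498 187.622 ] top crop [373.8796 125.5568]
flat side crop [344.3154 273.8208] top crop [351.5185 261.1701]
flat low side crop [360.2536 303.9548] top crop [349.2873 253.2543]
btn [401.6388 196.6705]
can end [397.3942 222.1086]
can endtop [405.3533 241.5459]
```

View pics/m3u.png

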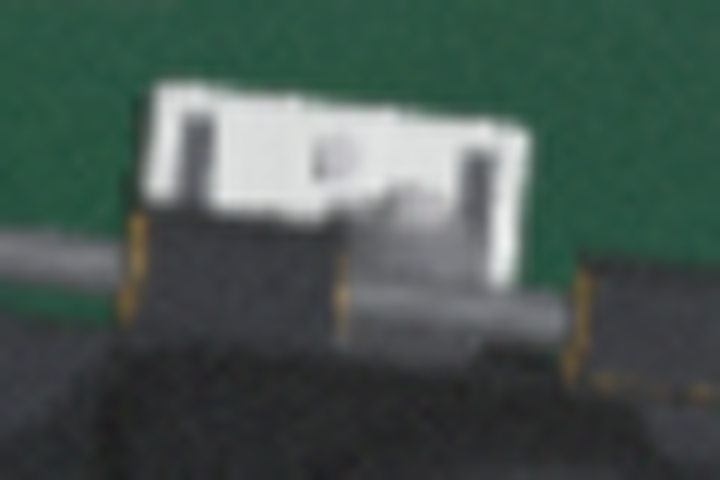

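```bash
sed -i 's/^HC=.*;HY/HC=np.array([.5747,-.0662]);HY/' h.py
python3 - <<'E'
from h import *
state()
plan([(flat2grasp(-.017,.06,25),HY,25),(flat2grasp(-.017,.042,25),HY,25)])
E
```

```text
t 5.22 grasp [13.8 -0.4 95. ] flat [-16.3  -0.4  80.9] btn [ 42.6  -0.3 108.4] tilt 25.06 yaw -7.47 Fh [-0.55  0.49 -1.56] Mh [0.04 0.6  0.02] w 0.025
t 5.22 tcp [ 0.5929 -0.069   0.085 ] grasp [ 0.5883 -0.0684  0.095 ] F [-0.4795  0.5537 -1.5602] w 0.025033272412640698
off [0.0187, -0.0095, -0.0004] ang [0.002, -0.001, -0.001]
off [0.035, -0.0171, -0.0004] ang [0.002, -0.001, -0.001]
```

>>> drive_tool(offset=[[0.01,-0.0055,-0.0004],[0.0187,-0.0095,-0.0004],[0.027,-0.0132,-0.0004],[0.035,-0.0171,-0.0004],[0.035,-0.0171,-0.0004],[0.035,-0.0171,-0.0004]], angular=[[0.002,-0.001,0],[0.002,-0.001,0],[0.002,-0.001,0],[0.002,-0.001,0],[0.002,-0.001,0],[0.002,-0.001,0]])

```text
time_s: 5.98
tool_pos: [0.5946, -0.068, 0.0475]
tool_rot: [90.1, 64.7, -7.4]
force: [3.1, 2.5, 3.3]
grip_width: 0.0256
```

Run:
```python
from h import *
from cell import vision
state()
plan([(flat2grasp(x/1000,.041,25),HY,25) for x in(-20,-23,-26,-29,-32,-35)])
cv2.imwrite(f"pics/side4.png",vision.read_camera("side")["pixels"][:,:,::-1])
s=cv2.imread("pics/side4.png")[190:310,240:390]
cv2.imwrite("pics/m4.png",cv2.resize(s,None,fx=5,fy=5,interpolation=2))
```

```text
t 5.97 grasp [15.2  0.9 57.5] flat [-14.8   0.9  43.3] btn [44.   0.9 71.1] tilt 25.31 yaw -7.58 Fh [2.73 2.91 3.28] Mh [ 0.07 -0.38 -0.17] w 0.0256
t 5.97 tcp [ 0.5946 -0.068   0.0475] grasp [ 0.5899 -0.0673  0.0575] F [3.0899 2.5209 3.2795] w 0.025645196221379153
off [0.0, -0.0057, 0.0009] ang [0.0004, -0.0012, -0.0054]
off [-0.0013, -0.0084, 0.0009] ang [0.0004, -0.0012, -0.0054]
off [-0.0026, -0.0112, 0.0009] ang [0.0004, -0.0012, -0.0054]
off [-0.0038, -0.0139, 0.0009] ang [0.0004, -0.0012, -0.0054]
off [-0.0051, -0.0166, 0.0009] ang [0.0004, -0.0012, -0.0054]
off [-0.0064, -0.0193, 0.0009] ang [0.0004, -0.0012, -0.0054]
```

View pics/m4.png

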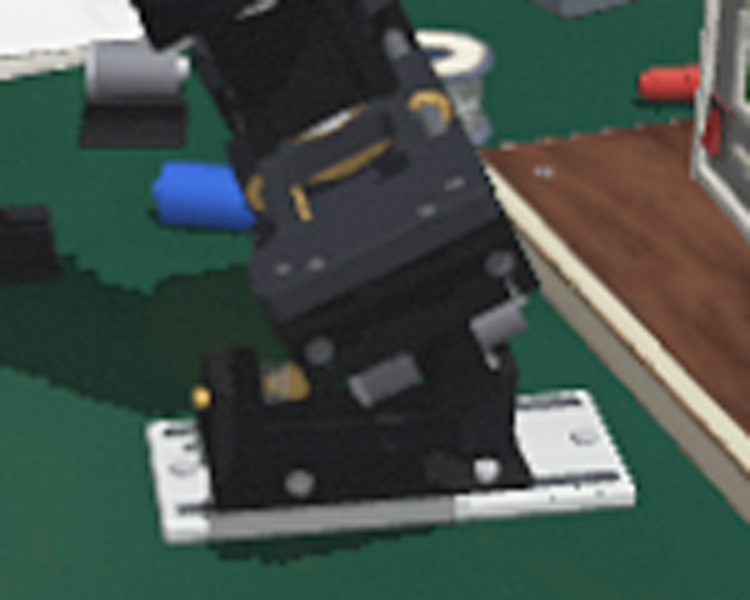

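The 5 N reading comes from the tilted fingertips touching the cheeks. It isn't the spring, since the ball is still clear of the flat end. I'll raise about 8 mm, go back in x, then lower.

>>> drive_tool(offset=[[-0.0065,0.002,0.0005],[-0.0085,0.0005,0.0005],[-0.0085,0.0005,0.0005]], angular=[[0,0,0],[0,0,0],[0,0,0]])

```text
time_s: 6.4
tool_pos: [0.59, -0.0684, 0.0544]
tool_rot: [90.1, 64.8, -7.5]
force: [0.3, -0.4, -1.1]
grip_width: 0.0252
```

Run:
```python
from h import *
state()
plan([(flat2grasp(x/1000,.049,25),HY,25) for x in(-20,-24,-28)])
```

```text
t 6.4 grasp [10.8 -0.1 64.4] flat [-19.3  -0.1  50.3] btn [39.6 -0.1 77.9] tilt 25.17 yaw -7.6 Fh [ 0.34 -0.35 -1.11] Mh [ 0.03  0.6  -0.07] w 0.0252
t 6.4 tcp [ 0.59   -0.0684  0.0544] grasp [ 0.5854 -0.0678  0.0644] F [ 0.2858 -0.3915 -1.1145] w 0.025173111105892505
off [0.0009, -0.0012, -0.0001] ang [0.0, -0.0005, -0.003]
off [-0.0008, -0.0049, -0.0001] ang [0.0, -0.0005, -0.003]
off [-0.0025, -0.0085, -0.0001] ang [0.0, -0.0005, -0.003]
```

>>> drive_tool(offset=[[0,-0.0025,0],[-0.0006,-0.005,0],[-0.0016,-0.0067,0],[-0.0016,-0.0067,0]], angular=[[0,0,0],[0,0,0],[0,0,0],[0,0,0]])

```text
time_s: 6.9
tool_pos: [0.5832, -0.0675, 0.0531]
tool_rot: [90.0, 64.8, -7.6]
force: [-0.3, -0.4, -1.5]
grip_width: 0.0254
```

Run:
```python
from h import *
state()
plan([(flat2grasp(x/1000,.047,25),HY,25) for x in(-28,-30,-32)])
```

```text
t 6.9 grasp [ 3.9 -0.2 63. ] flat [-26.1  -0.2  48.9] btn [32.7 -0.2 76.6] tilt 25.18 yaw -7.59 Fh [-0.25 -0.45 -1.46] Mh [0.04 0.65 0.03] w 0.0254
t 6.9 tcp [ 0.5832 -0.0675  0.0531] grasp [ 0.5786 -0.0669  0.063 ] F [-0.3104 -0.409  -1.4611] w 0.02536095355838392
off [0.001, -0.0025, -0.0002] ang [0.0001, -0.0004, -0.0031]
off [0.0002, -0.0044, -0.0002] ang [0.0001, -0.0004, -0.0031]
off [-0.0007, -0.0062, -0.0002] ang [0.0001, -0.0004, -0.0031]
```

>>> drive_tool(offset=[[0.0004,-0.0015,0],[0.0006,-0.0035,0],[0.0006,-0.0035,0]], angular=[[0,0,0],[0,0,0],[0,0,0]])

```text
time_s: 7.28
tool_pos: [0.5802, -0.0671, 0.051]
tool_rot: [90.0, 64.8, -7.6]
force: [-0.0, 0.5, -1.8]
grip_width: 0.0252
```

Run:
```python
from h import *
from cell import vision
state()
plan([(flat2grasp(x/1000,.046,25),HY,25) for x in(-30,-32,-34)])
cv2.imwrite(f"pics/side5.png",vision.read_camera("side")["pixels"][:,:,::-1])
s=cv2.imread("pics/side5.png")[190:310,240:390]
cv2.imwrite("pics/m5.png",cv2.resize(s,None,fx=5,fy=5,interpolation=2))
```

```text
t 7.28 grasp [ 0.9 -0.2 60.9] flat [-29.2  -0.2  46.8] btn [29.7 -0.2 74.4] tilt 25.17 yaw -7.59 Fh [-0.11  0.46 -1.77] Mh [ 0.04  0.63 -0.02] w 0.0252
t 7.28 tcp [ 0.5802 -0.0671  0.051 ] grasp [ 0.5756 -0.0665  0.0609] F [-0.048   0.4684 -1.77  ] w 0.025162337298183155
off [0.0005, -0.0011, -0.0002] ang [0.0001, -0.0004, -0.003]
off [-0.0004, -0.0029, -0.0002] ang [0.0001, -0.0004, -0.003]
off [-0.0012, -0.0048, -0.0002] ang [0.0001, -0.0004, -0.003]
```

View pics/m5.png

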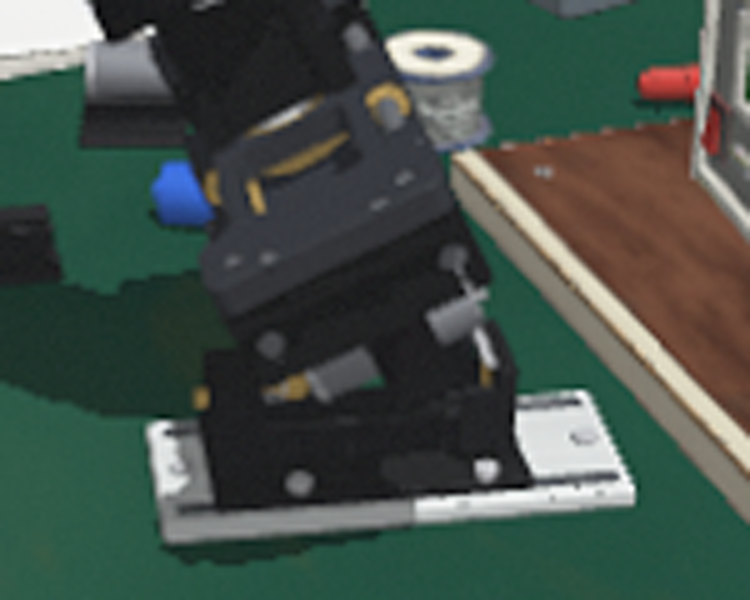

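The flat end is now right at the ball tip (crop ~(308,385)). Next I push back slowly and a little lower.

>>> drive_tool(offset=[[0.001,-0.001,0],[0.0015,-0.0024,0],[0.0015,-0.0034,0],[0.0015,-0.0034,0]], angular=[[0,0,0],[0,0,0],[0,0,0],[0,0,0]])

```text
time_s: 7.82
tool_pos: [0.5791, -0.0669, 0.0493]
tool_rot: [90.0, 64.7, -7.5]
force: [3.5, -0.9, 2.7]
grip_width: 0.0252
```

Run:
```python
from h import *
state()
plan([(flat2grasp(x/1000,z/1000,25),HY,25) for x,z in((-32,43),(-34,42),(-36,41))])
```

```text
t 7.83 grasp [-0.2 -0.1 59.3] flat [-30.3  -0.1  45.1] btn [28.5 -0.1 72.9] tilt 25.33 yaw -7.59 Fh [ 3.64 -0.47  2.7 ] Mh [-0.01 -0.24  0.04] w 0.0252
t 7.83 tcp [ 0.5791 -0.0669  0.0493] grasp [ 0.5744 -0.0663  0.0593] F [ 3.5421 -0.9443  2.6999] w 0.0252341869201774
off [0.0013, -0.0025, -0.0001] ang [0.0002, -0.0005, -0.0058]
off [0.0014, -0.0048, -0.0001] ang [0.0002, -0.0005, -0.0058]
off [0.0014, -0.007, -0.0001] ang [0.0002, -0.0005, -0.0058]
```

>>> drive_tool(offset=[[0.0005,-0.0018,0],[0.001,-0.0036,0],[0.0012,-0.0054,0],[0.0012,-0.0065,0],[0.0012,-0.0065,0]], angular=[[0,0,0],[0,0,0],[0,0,0],[0,0,0],[0,0,0]])

```text
time_s: 8.45
tool_pos: [0.5758, -0.0663, 0.0471]
tool_rot: [90.1, 64.4, -7.5]
force: [5.5, -0.8, 5.9]
grip_width: 0.0251
```

Run:
```python
from h import *
from cell import vision
state()
plan([(flat2grasp(x/1000,z/1000,t),HY,t) for x,z,t in((-36,41,25),(-37,40.5,25),(-37,40.5,18))])
cv2.imwrite(f"pics/side6.png",vision.read_camera("side")["pixels"][:,:,::-1])
s=cv2.imread("pics/side6.png")[190:310,240:390]
cv2.imwrite("pics/m6.png",cv2.resize(s,None,fx=5,fy=5,interpolation=2))
```

```text
t 8.45 grasp [-3.6  0.1 57. ] flat [-33.6   0.1  42.7] btn [25.   0.1 70.8] tilt 25.59 yaw -7.58 Fh [ 5.58 -0.04  5.89] Mh [-0.03 -0.89 -0.06] w 0.0251
t 8.45 tcp [ 0.5758 -0.0663  0.0471] grasp [ 0.5711 -0.0656  0.057 ] F [ 5.5244 -0.7736  5.8873] w 0.025071497995640714
off [0.0008, -0.003, 0.0001] ang [0.0004, -0.0008, -0.0103]
off [0.0009, -0.0041, 0.0001] ang [0.0004, -0.0008, -0.0103]
off [0.0048, -0.0058, 0.0001] ang [0.0004, -0.0008, -0.1325]
```

View pics/m6.png

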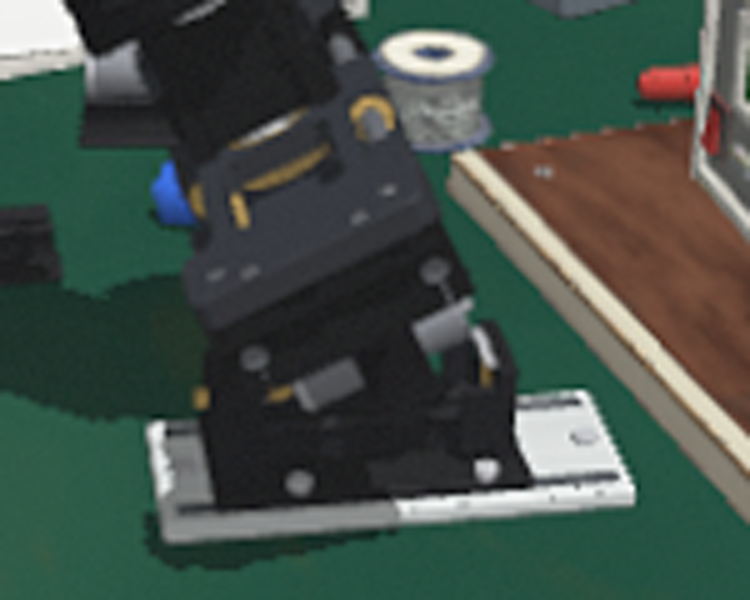

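Run:
```python
from h import *
plan([(flat2grasp(x/1000,z/1000,t),HY,t) for x,z,t in((-37,41,24),(-39,40.5,21),(-40,39.5,18),(-40.5,39.5,15))])
```

```text
t 8.5 tcp [ 0.5758 -0.0663  0.0471] grasp [ 0.5711 -0.0656  0.0571] F [ 5.7761 -1.1473  5.5648] w 0.025501047432198054
off [0.001, -0.0041, 0.0001] ang [0.0004, -0.0008, -0.0278]
off [0.0023, -0.0068, 0.0001] ang [0.0004, -0.0008, -0.0801]
off [0.0044, -0.0089, 0.0001] ang [0.0004, -0.0008, -0.1325]
off [0.0058, -0.0102, 0.0001] ang [0.0004, -0.0008, -0.1848]
```

>>> drive_tool(offset=[[0.001,-0.0041,0],[0.0023,-0.0068,0],[0.0044,-0.0089,0],[0.0058,-0.0102,0],[0.0058,-0.0102,0],[0.0058,-0.0102,0]], angular=[[0,0,-0.028],[0,0,-0.08],[0,0,-0.132],[0,0,-0.185],[0,0,-0.185],[0,0,-0.185]])

```text
time_s: 9.25
tool_pos: [0.5725, -0.0657, 0.0395]
tool_rot: [90.2, 74.6, -7.3]
force: [6.9, -1.3, 6.4]
grip_width: 0.0253
```

Run:
```python
from h import *
from cell import vision
state()
plan([(flat2grasp(x/1000,z/1000,t),HY,t) for x,z,t in((-40,40,14),(-40.5,39.5,10),(-40.5,39.5,7))])
cv2.imwrite(f"pics/side7.png",vision.read_camera("side")["pixels"][:,:,::-1])
s=cv2.imread("pics/side7.png")[190:310,240:390]
cv2.imwrite("pics/m7.png",cv2.resize(s,None,fx=5,fy=5,interpolation=2))
```

```text
t 9.25 grasp [-5.1  0.2 50.2] flat [-37.1   0.2  41.3] btn [25.5  0.2 58.6] tilt 15.37 yaw -7.56 Fh [ 7.06 -0.36  6.4 ] Mh [-0.06 -1.4   0.  ] w 0.0253
t 9.25 tcp [ 0.5725 -0.0657  0.0395] grasp [ 0.5697 -0.0653  0.0502] F [ 6.9469 -1.2934  6.402 ] w 0.02533419712687702
off [0.0013, -0.0034, 0.0002] ang [0.0006, -0.0012, -0.024]
off [0.0039, -0.0049, 0.0002] ang [0.0007, -0.0012, -0.0938]
off [0.0056, -0.0057, 0.0002] ang [0.0007, -0.0012, -0.1462]
```

View pics/m7.png

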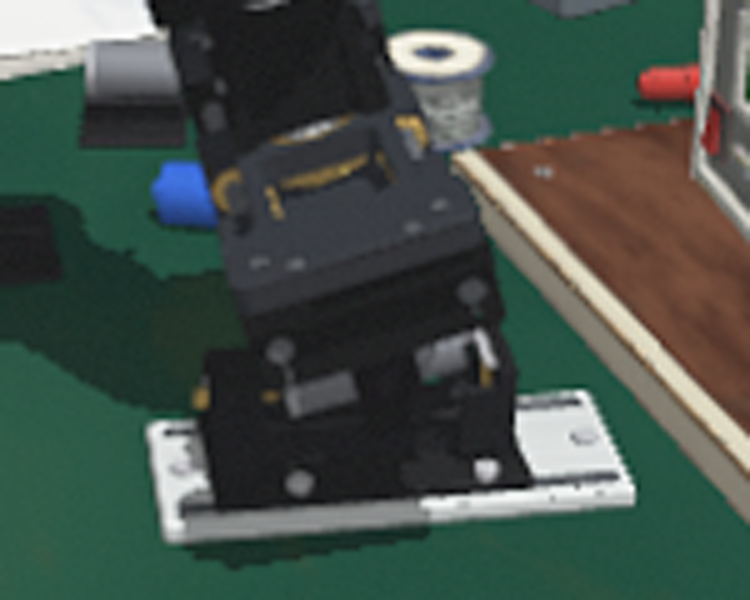

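>>> drive_tool(offset=[[0.001,-0.0045,0],[0.002,-0.0055,0],[0.0035,-0.006,0],[0.0045,-0.0065,0],[0.0045,-0.0065,0],[0.0045,-0.0065,0]], angular=[[0,0,0],[0,0,-0.03],[0,0,-0.07],[0,0,-0.105],[0,0,-0.105],[0,0,-0.105]])

```text
time_s: 10.05
tool_pos: [0.5711, -0.0655, 0.0355]
tool_rot: [90.4, 80.2, -7.1]
force: [8.4, -1.9, 4.8]
grip_width: 0.0251
```

Run:
```python
from h import *
from cell import vision
state()
plan([(flat2grasp(x/1000,z/1000,t),HY,t) for x,z,t in((-42,39.5,8),(-42,39.5,5),(-42,39,2))])
cv2.imwrite(f"pics/side8.png",vision.read_camera("side")["pixels"][:,:,::-1])
s=cv2.imread("pics/side8.png")[190:310,240:390]
cv2.imwrite("pics/m8.png",cv2.resize(s,None,fx=5,fy=5,interpolation=2))
```

```text
t 10.05 grasp [-5.5  0.2 46.4] flat [-38.3   0.2  40.7] btn [25.8  0.3 51.8] tilt 9.78 yaw -7.55 Fh [ 8.55 -0.81  4.79] Mh [-0.02 -1.55 -0.03] w 0.0251
t 10.05 tcp [ 0.5711 -0.0655  0.0355] grasp [ 0.5692 -0.0652  0.0464] F [ 8.3729 -1.9304  4.7888] w 0.025143195879397968
off [0.0016, -0.0043, 0.0003] ang [0.0009, -0.0014, -0.0311]
off [0.0033, -0.0049, 0.0003] ang [0.0009, -0.0014, -0.0835]
off [0.0054, -0.0058, 0.0003] ang [0.001, -0.0014, -0.1358]
```

View pics/m8.png

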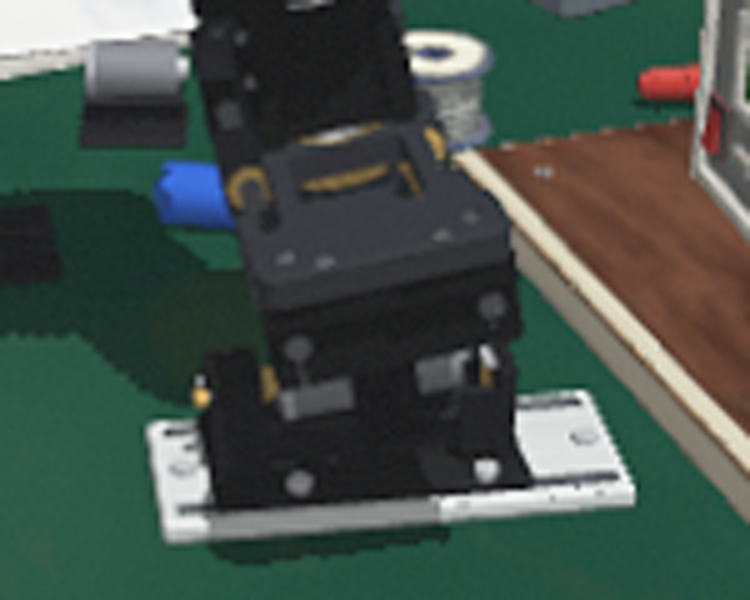

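The button is in front of the lip nose now, with Fx 8.5 N (spring near full travel). I'll keep it back and rotate level.

>>> drive_tool(offset=[[0.001,-0.0035,0],[0.002,-0.0038,0],[0.0035,-0.0044,0],[0.005,-0.005,0],[0.006,-0.0053,0],[0.006,-0.0053,0]], angular=[[0,0,0],[0,0,-0.04],[0,0,-0.08],[0,0,-0.12],[0,0,-0.15],[0,0,-0.15]])

```text
time_s: 10.85
tool_pos: [0.5704, -0.0652, 0.0301]
tool_rot: [93.8, 88.5, -3.8]
force: [9.1, -1.5, 4.5]
grip_width: 0.025
```

Run:
```python
from h import *
from cell import vision
state()
plan([(flat2grasp(x/1000,z/1000,t),HY,t) for x,z,t in((-41.5,39.5,3),(-41.5,39,0),(-41.5,38,-2))])
cv2.imwrite(f"pics/side9.png",vision.read_camera("side")["pixels"][:,:,::-1])
s=cv2.imread("pics/side9.png")[190:310,240:390]
cv2.imwrite("pics/m9.png",cv2.resize(s,None,fx=5,fy=5,interpolation=2))
```

```text
t 10.85 grasp [-4.7  0.4 41.1] flat [-37.9   0.4  40.2] btn [27.1  0.5 41.9] tilt 1.55 yaw -7.53 Fh [ 9.21 -0.32  4.46] Mh [ 0.01 -1.71  0.06] w 0.025
t 10.85 tcp [ 0.5704 -0.0652  0.0301] grasp [ 0.5701 -0.0651  0.0411] F [ 9.0847 -1.5312  4.4641] w 0.024971640310542255
off [-0.0003, -0.0033, 0.0004] ang [0.0013, -0.0018, 0.0254]
off [0.002, -0.0039, 0.0004] ang [0.0013, -0.0018, -0.027]
off [0.0041, -0.0044, 0.0005] ang [0.0013, -0.0018, -0.0619]
```

View pics/m9.png

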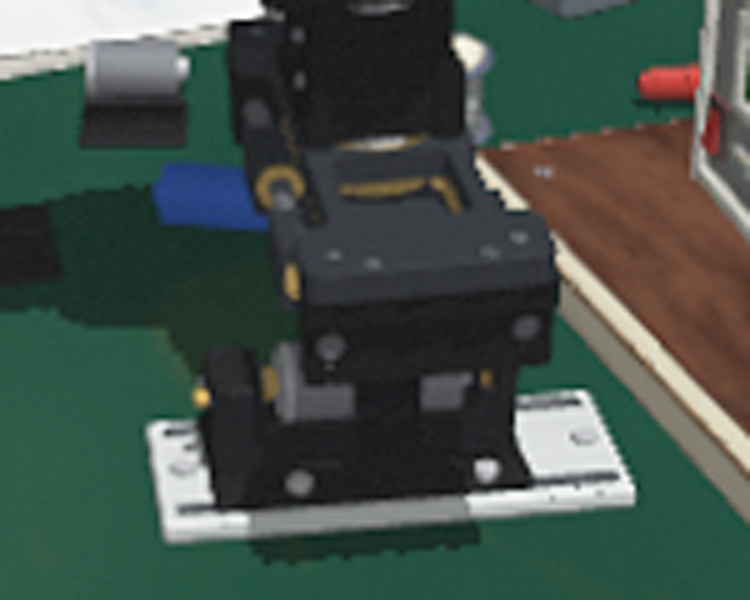

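>>> drive_tool(offset=[[0.0012,-0.003,0],[0.0025,-0.003,0],[0.0025,-0.002,0],[0.0025,-0.002,0]], angular=[[0,0,-0.02],[0,0,-0.045],[0,0,-0.045],[0,0,-0.045]])

```text
time_s: 11.4
tool_pos: [0.5704, -0.0649, 0.0298]
tool_rot: [-94.9, 89.2, 167.6]
force: [2.5, 0.1, 14.0]
grip_width: 0.0253
```

Run:
```python
from h import *
state()
```

```text
t 11.4 grasp [-4.3  0.7 40.8] flat [-37.5   0.6  41.2] btn [27.5  0.8 40.3] tilt -0.79 yaw -7.47 Fh [ 2.43  0.4  14.04] Mh [-0.07 -0.51  0.11] w 0.0253
```

>>> drive_tool(offset=[[0.0,0.001,0],[0.0,0.002,0],[0,0.003,0],[0,0.004,0],[0,0.0045,0],[0,0.0045,0]], angular=[[0,0,0.005],[0,0,0.01],[0,0,0.01],[0,0,0.01],[0,0,0.01],[0,0,0.01]])

```text
time_s: 12.15
tool_pos: [0.5743, -0.0652, 0.0298]
tool_rot: [-100.0, 89.7, 162.6]
force: [1.2, 0.5, 6.7]
grip_width: 0.0252
```

Run:
```python
from h import *
state()
```

```text
t 12.15 grasp [-0.5  0.9 40.8] flat [-33.7   0.8  41. ] btn [31.3  1.  40.6] tilt -0.29 yaw -7.44 Fh [1.1  0.68 6.71] Mh [-0.02 -0.35  0.13] w 0.0252
```

>>> drive_tool(offset=[[0,0.0005,0],[0,0.0005,0],[0,0.0005,0],[0,0.0005,0],[0,0.0005,0],[0,0.0005,0]], angular=[[0,0,0],[0,0,0],[0,0,0],[0,0,0],[0,0,0],[0,0,0]], fingers=-1, squeeze=5)

```text
time_s: 12.9
tool_pos: [0.5747, -0.0653, 0.0298]
tool_rot: [-99.8, 89.7, 162.8]
force: [0.3, 0.9, 0.6]
grip_width: 0.0776
```

Run:
```python
from h import *
from cell import vision
state()
cv2.imwrite(f"pics/side10.png",vision.read_camera("side")["pixels"][:,:,::-1])
s=cv2.imread("pics/side10.png")[190:310,240:390]
cv2.imwrite("pics/m10.png",cv2.resize(s,None,fx=5,fy=5,interpolation=2))
```

```text
t 12.9 grasp [-0.   0.9 40.8] flat [-33.2   0.8  41. ] btn [31.8  1.  40.6] tilt -0.3 yaw -7.45 Fh [0.19 0.94 0.64] Mh [ 0.06 -0.   -0.04] w 0.0776
```

View pics/m10.png

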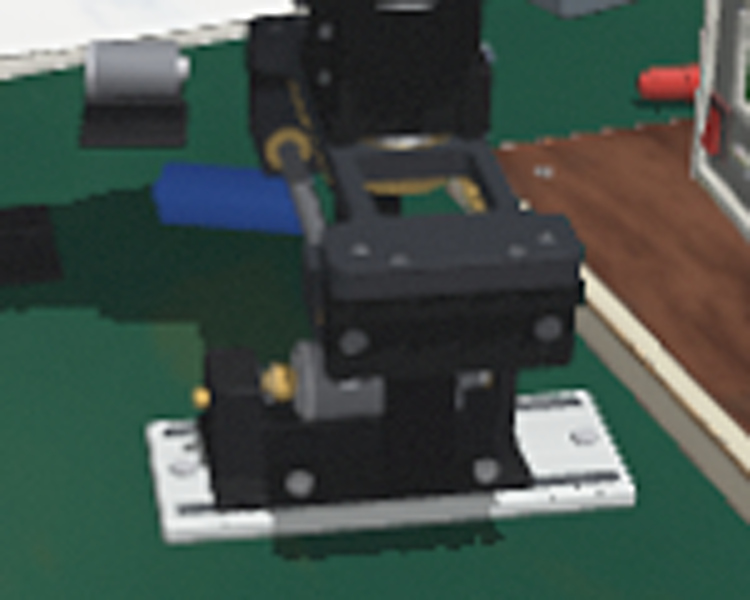

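Cell stays level after opening. Next: lift straight off, move aside, and check.

>>> drive_tool(offset=[[-0.03,0,0],[-0.08,0,0],[-0.13,0,0],[-0.16,-0.03,0.05],[-0.16,-0.06,0.11],[-0.16,-0.08,0.17],[-0.16,-0.08,0.23],[-0.16,-0.08,0.29],[-0.16,-0.08,0.29],[-0.16,-0.08,0.29]], angular=[[0,0,0],[0,0,0],[0,0,0],[0,0,0],[0,0,0],[0,0,0],[0,0,0],[0,0,0],[0,0,0],[0,0,0]], fingers=-1)

```text
time_s: 14.2
tool_pos: [0.4587, -0.3424, 0.1897]
tool_rot: [-110.7, 89.7, 151.8]
force: [0.1, 1.3, -0.1]
grip_width: 0.0871
```

Run:
```python
from h import *
from cell import vision
state()
for n in("top","side"):
    cv2.imwrite(f"pics/{n}11.png",vision.read_camera(n)["pixels"][:,:,::-1])
t=cv2.imread("pics/top11.png")[145:240,300:390];s=cv2.imread("pics/side11.png")[240:310,260:380]
cv2.imwrite("pics/m11t.png",cv2.resize(t,None,fx=6,fy=6,interpolation=2))
cv2.imwrite("pics/m11.png",cv2.resize(s,None,fx=6,fy=6,interpolation=2))
```

```text
t 14.2 grasp [ -78.4 -289.1  200.7] flat [-111.6 -289.2  200.9] btn [ -46.6 -289.1  200.6] tilt -0.3 yaw -7.48 Fh [-0.06  1.3  -0.08] Mh [ 0.06 -0.02 -0.02] w 0.0871
```

View pics/m11.png

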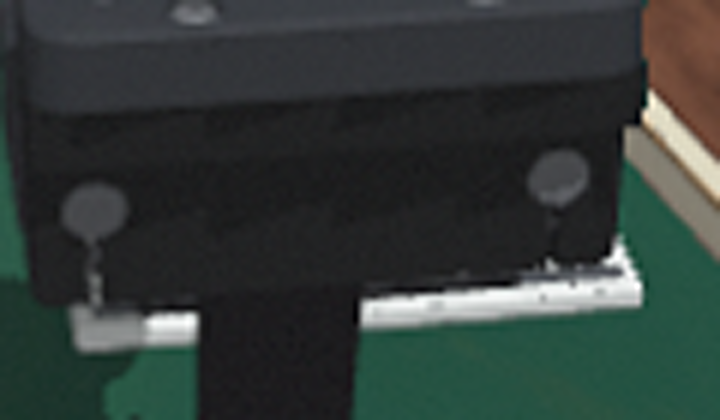

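View pics/m11t.png

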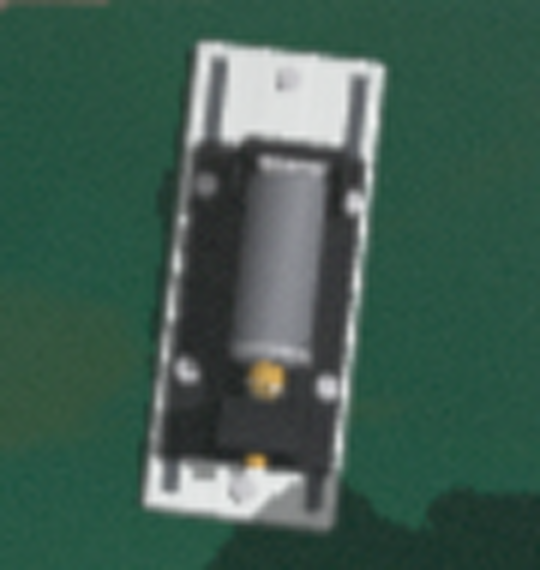

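The top view shows the cell in the cradle, the ball against its flat end and the button hidden under the lip. The arm blocks the side view, so I'll raise it and look from the side.

>>> drive_tool(offset=[[-0.05,0,0.03],[-0.05,-0.03,0.08],[-0.05,-0.06,0.14],[-0.05,-0.1,0.18],[-0.05,-0.12,0.2],[-0.05,-0.12,0.2],[-0.05,-0.12,0.2]], angular=[[0,0,0],[0,0,0],[0,0,0],[0,0,0],[0,0,0],[0,0,0],[0,0,0]])

```text
time_s: 15.18
tool_pos: [0.3178, -0.5222, 0.2405]
tool_rot: [-124.4, 89.7, 138.5]
force: [1.1, 0.4, -0.2]
grip_width: 0.0872
```

Run:
```python
from h import *
from cell import vision
state()
cv2.imwrite("pics/side12.png",vision.read_camera("side")["pixels"][:,:,::-1])
s=cv2.imread("pics/side12.png")[190:310,190:380]
cv2.imwrite("pics/m12.png",cv2.resize(s,None,fx=4,fy=4,interpolation=2))
```

```text
t 15.18 grasp [-194.3 -486.   251.5] flat [-227.5 -486.3  251.6] btn [-162.5 -485.7  251.4] tilt -0.21 yaw -7.08 Fh [ 1.04  0.57 -0.16] Mh [ 0.04  0.02 -0.02] w 0.0872
```

View pics/m12.png

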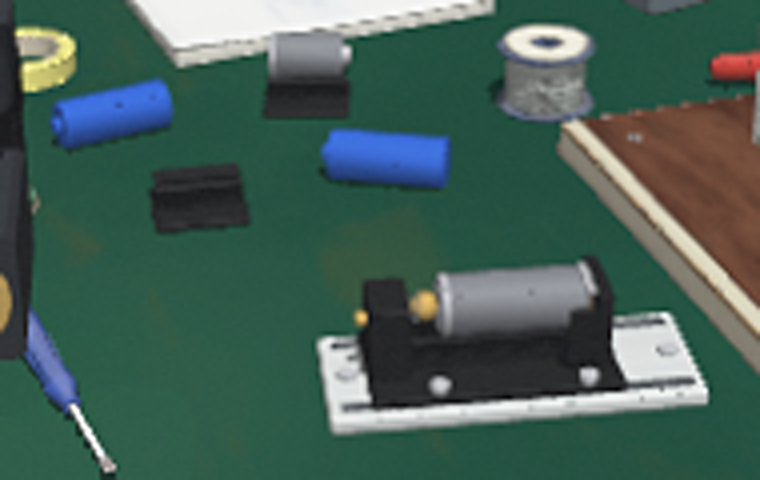

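Run:
```python
from h import *
th=np.radians(HY);M=np.array([[np.cos(th),-np.sin(th),0],[np.sin(th),np.cos(th),0],[0,0,1]])
HCc=np.array([.5745,-.068])
T=cams["side"]["world_from_camera"]
img=cv2.imread("pics/side12.png")
for dz in(0,3):
  for a in(1,-1):
    pts=[]
    for x in(-31.5,29.5):
        ax=M@np.array([x,0,40+(dz if x>0 else 0)])/1000+np.r_[HCc,0]
        cxw=M[:,0];v=ax-T[:3,3];n=np.cross(cxw,v);n/=np.linalg.norm(n)
        pts.append((proj("side",ax+a*.013*n)[0]-[190,190]+.5)*4)
    print(dz,a,np.round(pts,1).tolist(),"slope",(pts[1]-pts[0])[1]/(pts[1]-pts[0])[0])
s=img[245:285,290:350];cv2.imwrite("pics/m13.png",cv2.resize(s,None,fx=12,fy=12,interpolation=2))
```

```text
0 1 [[437.2, 277.4], [579.8, 267.2]] slope -0.07147481633122009
0 -1 [[441.8, 339.4], [584.7, 328.7]] slope -0.07529265852418639
3 1 [[437.2, 277.4], [580.1, 261.0]] slope -0.11437736958745827
3 -1 [[441.8, 339.4], [585.0, 322.6]] slope -0.11742767832371004
```

View pics/m13.png

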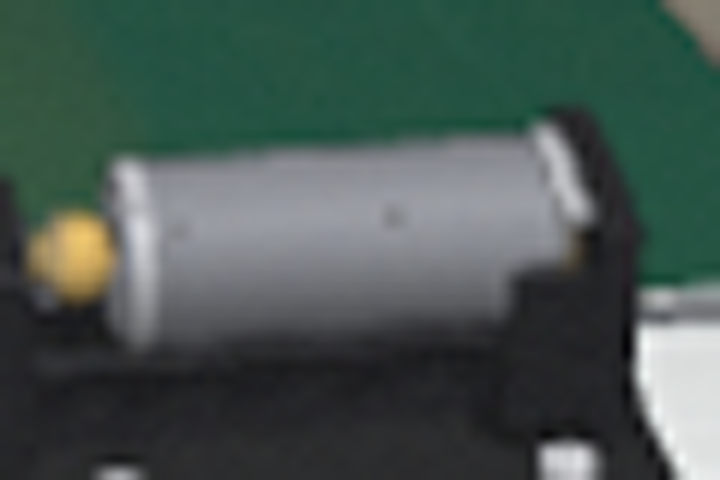

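```bash
python3 -c "
from cell import sign_off; print(sign_off())"
```

```text
the job is handed in; nothing more can be done
None
```

The longer grey cell is loaded in the holder, lying flat with its button under the lip, and the job is handed in at about 15 s of the 45 s. No verdict was reported.

**What I did:** I tilted the cell about 25° and pushed its flat end back against the spring until the force along the rail read 7 to 9 N. Keeping it back, I rotated it level with the button under the lip nose. I then let it move forward about 4 mm while still gripped, opened the fingers and moved clear.

**Last checks:**
- **Seating:** In the top view the cell lies in line with the cradle, with the spring ball on its flat end and the button hidden under the lip. In the side view its top edge has a slope of about -0.058. A level cell should show -0.072 and one with the button 3 mm high -0.114, so it is level within measuring accuracy.
- **Position:** The arm's last reading in the grip put both end centres 40.6 to 41.0 mm above the worktop. The readings were about 1 mm off the cradle's middle line, with the button tip at about x = 31 to 32 mm.
- **Other items:** The short cell looks unmoved in the side view, and the gripper is well clear of everything.

**What disagreed:**
- **First descent:** On the first try the tilted fingertips apparently touched the side cheeks, at about 5 N. I raised the cell, moved it back and came down again.
- **Camera offset:** The cameras read about 1.7 mm low in y compared with the arm, and I corrected for this before inserting.
- **Forces:** The highest force I read at the tool was about 14 N. That is a wrist reading between moves, not the contact force itself.

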